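# Wedge the quarantine cabinet shut

### The job

The pest-quarantine cabinet has lost its catch, and its springy rubber seal keeps pushing the door ajar. Slide the beech wedge, thin end first, under the free left end of the door and push or tap it in from the front until the door is pressed fully shut against the seal and the wedge has jammed tight, so that the door stays shut when you let go. Drive it firmly but do not force it, and leave the pinned beetle, the dish and the bottle where they stand.

Things in the scene. Friction and masses are not known exactly. Their poses are not given: they have to be found in the camera images.
- cabinet: Light-grey steel cabinet on levelling feet, fixed, 180 deep x 270 wide x 216 high (mm), clear door in an aluminium frame on its front. Origin: centre of its footprint, 0 to 3 mm above the desk; x points to its back, y to its left as the robot sees it. Carcass front at x = -90, its underside 30 mm up; its feet stand 84 mm or more behind the shut door. Outer face of the shut door: x = -110.
- door (a joint): Door angle (rad): 0 shut, growing as it swings out to the robot. Upright hinge at x = -103, y = -140 in the cabinet's frame (right end); flat leaf 266 wide, 14 thick, no handle, only a small dark finger lip on its face at the left end. The seal acts as a spring: left alone the door stands ajar at 0.11; holding it shut takes 1.6 N at its left end. It cannot be lifted.
- door_corner (a point): Lower left corner of the door's outer face, at its free end; moves with the door. Shut, it lies at x = -110, y = +132 mm in the cabinet's frame. Its height is the clear gap between desk and the door's straight lower edge, 10 to 14 mm.
- wedge: Loose orange-brown beech wedge, 140 long, 34 wide, flat below, its top sloping evenly from 4 mm at the tip to 24 mm at the heel; 60 g. Origin: centre of its underside; x points to the tip. Waxed: friction 0.3 to 0.4. Driven in, it first pushes the door shut (3 to 8 N), then goes solid within 2 mm; 15 to 25 N on the heel jams it, under 10 N leaves it loose, over 35 N strains the door.
- wedge_tip (a point): Middle of the wedge's thin edge, at its underside.
- wedge_heel (a point): Middle of the wedge's upright heel face (24 mm high), 12 mm above its underside.
- specimen: Beetle pinned on a small white foam block (24 x 30 x 18 mm, 52 high with the pin), standing loose left of the cabinet. Origin: centre of its underside.
- dish: Clear petri dish with a white liner and dark beetles in it, about 60 mm across, 14 high, loose on the desk in front of the cabinet's right end. Origin: centre of its underside.
- bottle: Amber dropper bottle, 33 mm across, 100 high, standing loose to the right. Origin: centre of its underside.
Mind the look-alikes: they are no part of the job. Leave any purple look-alike of the wedge alone.

How it is judged (in metres and radians):
At the end, for the whole second after the job is handed in: Door shut within 0.02 rad (5 mm at its left end), at rest, untouched; wedge flat and still, thin end in, tip 15 mm or more behind the outer face of the shut door, under the left half of the door, within 23 degrees of square to it, jammed: bearing on the door with over 7 N (value of joint door below 0.02 rad and velocity of joint door between -0.01 and 0.01 rad/s and x of wedge_tip in the frame of cabinet above -0.095 m and y of wedge_tip in the frame of cabinet between 0 and 0.14 m and angle between the x axis of wedge and the x axis of cabinet, either way round below 0.4 rad and angle between wedge's own z axis and vertical below 0.06 rad and linear speed of wedge below 0.005 m/s and contact force between wedge and door above 7 N).
It fails at once if the door is forced: more than 30 N between wedge and door (contact force between wedge and door above 30 N).
It fails at once if the specimen is knocked over or moved more than 30 mm (distance of specimen from where it was at the start of the episode above 0.03 m or angle between specimen's own z axis and vertical above 0.5 rad).
It fails at once if the dish is knocked over or moved more than 30 mm (distance of dish from where it was at the start of the episode above 0.03 m or angle between dish's own z axis and vertical above 0.5 rad).
It fails at once if the bottle is knocked over or moved more than 30 mm (distance of bottle from where it was at the start of the episode above 0.03 m or angle between bottle's own z axis and vertical above 0.5 rad).
It also fails if it takes over 64 s, if anything falls off the work surface, if the arm or the gripper's body presses on something with over 40 N, if the wrist force passes 120 N, or if a joint passes its speed limit or range.

### The arm

A 6-joint arm with a two-finger parallel gripper is mounted at the origin on a cart in front of the work surface, level with it; the furniture and walls round the work are solid. World frame = base frame: x ahead of the robot, y to its left, z up, the work surface at z = 0. Lengths are in m, angles in degrees, forces in N, time in s.
With the tool pointing down it reaches from about 0.325 to 0.9 m from the base axis. Payload 3.5 kg.
Tool frame: the origin (TCP) lies midway between the tips of the shut fingers; the grasp point (between the pads) lies bot.pinch_z behind it (bot.pinch_z is the distance from the TCP to the grasp point, in m); z points along the fingers, y is the line along which they close (so a half turn about z gives the same grasp; the last joint's range is limited). The gripper opens to 85 mm and grips with 20 to 120 N. Pads are 22 mm wide; open, the fingers measure 114 mm over their backs; the gripper's body (76 mm by 85 mm) begins 54 mm behind the grasp point. The pads swing forward as they close: fully open they stand 13 mm farther back than shut.
Start: joints at [-70.038, 15.837, -1.513, 72.651, 0, 84.076], TCP at [0.273, -0.562, 0.231] pointing down, gripper open.
Joint ranges: [-178.77, 178.77], [-48.84, 107.48], [-61.69, 71.31], [-111.58, 123.2], [-90, 87.43], [-180, 180]. Speed limits (degrees/s): [147.25, 147.25, 180, 180, 180, 180].

### API

Orientations are given as a 3x3 rotation matrix whose columns are the frame's x, y, z axes.
In Python, from cell import bot gives the robot as it stands.
- The arm moves only by the tool jog_arm, never from a script. Its argument "moves" is a list of rows, each a list of 6 numbers: the shift along the tool's x, y, z normalised to -1 to 1, where 1 is 500 mm, then the turn, a rotation vector about the tool's x, y, z normalised to -1 to 1, where 1 is 90 degrees. In form: [[tx, ty, tz, rx, ry, rz], ...]. A call has 1 to 5 rows; each row shifts and turns the commanded pose from where the row before left it, along the tool's axes as they then stand; what a row does not reach is not made up. A row lasts 1/12 s, in which the tool goes at most 41.7 mm and 7.16 degrees, less where a joint would pass 70% of its speed; a pose out of reach is approached as far as the arm can. A call with a number of a shift or a turn outside -1 to 1 is refused whole. A call with a gripper value outside its range is refused whole. "gripper" is the closure, from 0 (fully open) to 1 (shut), set as the call begins (left out, the last holds). The fingers move at their own pace and stop on an object; "newtons" is the grip in N (left out, the last holds). Time passes only in rows, so rows that do not move let the fingers close. It gives the time, the measured TCP pose, the force, the opening and the grip force at its end, in the units of the state.
- bot.state(): the state, without advancing time (a new reading comes with each control period).
- bot.get_image(name): name is "scene" or "top"; returns a dict with "img" (480x640x3 uint8, blue, green, red), "vfov" (degrees; the focal length in pixels is half the picture's height over the tangent of half this angle, whatever the lens; pixels are square), "cx", "cy" (the principal point, pixels), "R" (3x3) and "t" (3): a world point X has camera coordinates R X + t. Camera axes: x right, y down, z forward; pixel columns grow to the right and rows downward; lengths in m; the calibration is good to about 2 mm. A picture is of the moment at which its call begins. There is no depth.
- bot.job_done(): hands the job in; it is judged then, once.
Trained networks look in a picture, given as the dict that the camera call returned (one of the last four; its "shot" number tells which), for a name from the list of things; names that differ only in an ending like _2 or _b are one class to them, and where a whole thing is asked for, a point or a joint stands for the part that bears it (a point fixed in the world has none). Each returns a list of dicts, best first, with "confidence" (0 to 1); they miss things now and then, are a little off and sometimes report something else, mostly with a low value. They report only what shows in the picture. A call takes as long as a camera call. They do not tell look-alikes from the thing itself.
- bot.recognise(picture, thing): "location" ([column, row] in pixels, amid what is visible of it).
- bot.trace(picture, thing): "pixels" (480x640 bool, what is visible of it) and "location" ([column, row] in pixels, amid what is visible of it).
The state is a dict: "time_s": time; "joint_positions": joint angles; "dq": joint speeds; "joint_torque": joint torques, N m; "ee_pos": TCP position; "ee_rot": TCP orientation; "force": force on the tool from outside, world axes, zero at the start; "wrist_torque": the same for the moment, N m; "opening": finger opening in m; "finger_force": force on a finger pad.
Only numpy, scipy, OpenCV 4.12 (cv2) and the standard library are available. Lean on these libraries where they do the work, as an engineer would, in place of code of your own. Each camera call takes 0.05 s, during which the arm holds its last target. There are 200 camera calls.

## Working session

There is one attempt and no reset: what is moved stays moved. The work goes in short steps, Python scripts to look and compute and a tool call to move; the robot and the scene stay as the last step left them, time stands still between calls to the robot, and variables do not carry over. Pictures are saved under pics/ and viewed, at most 10 in all, crops included, and the job is handed in when it is done.

Besides the shell and the picture viewer there is one more tool, called as name([rows], argument=value, ...), one row to a line, values as JSON. jog_arm: Moves the arm, as the interface text tells. Its arguments: {"type":"object","properties":{"moves":{"type":"array","items":{"type":"array","items":{"type":"number","minimum":-1,"maximum":1}}},"gripper":{"type":"number"},"newtons":{"type":"number"}},"required":["moves"]}

```bash
mkdir -p pics; cat > h.py <<'E'
import numpy as np, cv2
from cell import bot
def ray(p,uv):
    f=240/np.tan(np.radians(p['vfov'])/2); R=np.array(p['R']);t=np.array(p['t'])
    d=R.T@np.array([(uv[0]-p['cx'])/f,(uv[1]-p['cy'])/f,1]); return -R.T@t,d
def at(p,uv,z):
    c,d=ray(p,uv); return c+d*(z-c[2])/d[2]
def px(p,X):
    f=240/np.tan(np.radians(p['vfov'])/2); c=np.array(p['R'])@np.array(X)+np.array(p['t']); return [p['cx']+f*c[0]/c[2],p['cy']+f*c[1]/c[2]]
E
python3 - <<'E'
from h import *
np.set_printoptions(precision=4,suppress=True)
for n in ['scene','top']:
    p=bot.get_image(n); cv2.imwrite(f'pics/{n}0.png',p['img'])
    print(n,p['vfov'],p['cx'],p['cy'],-np.array(p['R']).T@p['t'])
    for th in ['wedge','cabinet','door','door_corner','specimen','dish','bottle','wedge_tip','wedge_heel']:
        for r in bot.recognise(p,th)[:3]: print(th,np.round(r['location']),round(r['confidence'],2),at(p,r['location'],0.01)[:2])
s=bot.state();print(s['time_s'],s['ee_pos'],s['ee_rot'],s['force'],s['opening'],bot.pinch_z)
E
```

```text
scene 43.67752596906376 318.2131657668064 230.30672806171748 [0.0495 0.8771 1.1846]
wedge [283. 303.] 0.89 [0.4914 0.22  ]
wedge [437. 218.] 0.69 [ 0.2765 -0.2094]
cabinet [292. 159.] 0.62 [ 0.7277 -0.2157]
door [333. 174.] 0.95 [ 0.5948 -0.2205]
door_corner [329. 174.] 0.96 [ 0.6046 -0.2167]
specimen [235. 268.] 0.75 [0.6469 0.1899]
dish [368. 212.] 0.84 [ 0.445  -0.1392]
bottle [383. 166.] 0.79 [ 0.4859 -0.3191]
wedge_tip [279. 307.] 0.86 [0.4937 0.2338]
wedge_tip [440. 220.] 0.85 [ 0.2676 -0.2076]
wedge_heel [282. 301.] 0.65 [0.4969 0.217 ]
wedge_heel [441. 218.] 0.58 [ 0.2662 -0.2149]
wedge_heel [327. 175.] 0.53 [ 0.6065 -0.2077]
top 46.13097494613868 319.4620767311698 235.35649487759315 [0.3858 0.0071 1.1156]
wedge [220. 236.] 0.92 [0.4938 0.2175]
wedge [443. 354.] 0.61 [ 0.2772 -0.223 ]
cabinet [402. 143.] 0.74 [ 0.6908 -0.1393]
door [406. 197.] 0.6 [ 0.5804 -0.1484]
door_corner [407. 199.] 0.94 [ 0.5767 -0.1512]
door_corner [486. 251.] 0.64 [ 0.4788 -0.3063]
specimen [236. 165.] 0.72 [0.6377 0.1922]
bottle [486. 243.] 0.61 [ 0.4934 -0.3079]
wedge_tip [218. 235.] 0.74 [0.4953 0.2215]
wedge_tip [440. 354.] 0.57 [ 0.2765 -0.219 ]
wedge_heel [221. 236.] 0.96 [0.4939 0.2147]
wedge_heel [442. 353.] 0.6 [ 0.2781 -0.2209]
1.0 [ 0.2728 -0.5623  0.2313] [[ 0.8997  0.4366  0.    ]
 [ 0.4366 -0.8997  0.    ]
 [ 0.     -0.     -1.    ]] [-0.5041 -0.0782  0.2277] 0.08522036987849849 0.0187
```

View pics/scene0.png

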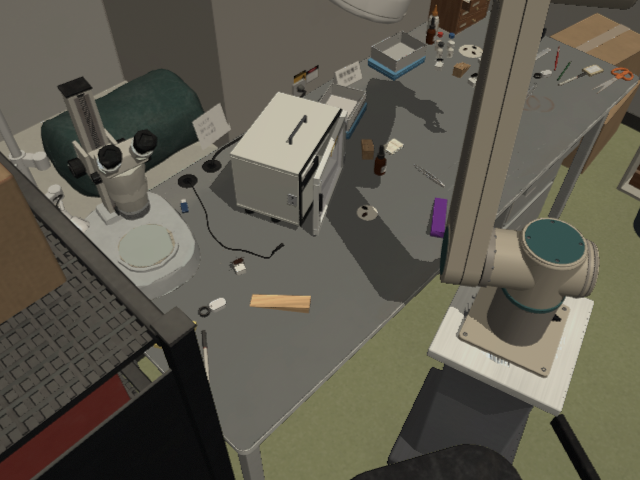

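View pics/top0.png

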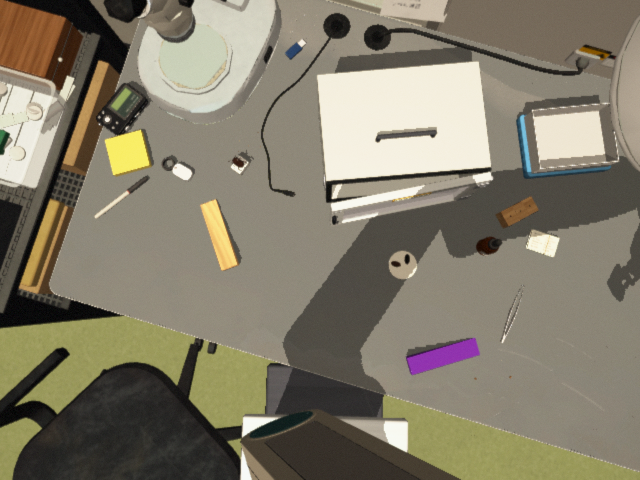

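The scene shows the beech wedge at scene (282,302) / top (220,236). The purple look-alike is at scene (439,218) / top (443,355). The orange-brown one fits the description. The door's free left end is near top (335,217). Next is an enlarged crop to confirm the wedge, its thin end and the cabinet corners.

```bash
python3 - <<'E'
import cv2,numpy as np
s=cv2.imread('pics/scene0.png');t=cv2.imread('pics/top0.png')
a=cv2.resize(s[285:321,240:320],(400,180),interpolation=cv2.INTER_CUBIC)
b=cv2.resize(t[190:280,190:250],(240,360),interpolation=cv2.INTER_CUBIC)
c=cv2.resize(t[50:230,310:500],(400,379),interpolation=cv2.INTER_CUBIC)
d=cv2.resize(s[140:240,270:360],(360,400),interpolation=cv2.INTER_CUBIC)
o=np.zeros((600,800,3),np.uint8);o[:180,:400]=a;o[190:550,:240]=b;o[190:569,400:]=c
o[:190,420:591]=cv2.resize(d,(171,190));
cv2.imwrite('pics/c1.png',o)
E
```

```text
(no output)
```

View pics/c1.png

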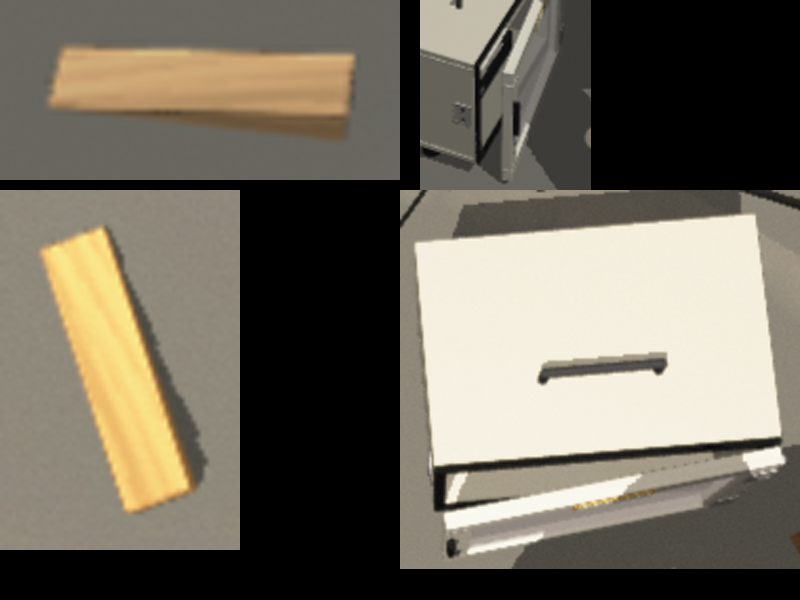

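Crop: orange beech wedge; in the scene view its right end shows the tall side face, so the thin end is left there, which is the far end in top (208,202). The heel is at top (231,268). Cabinet roof corners in top: (317,75), (478,62), (490,168), (327,182).

```bash
cat >> h.py <<'E'
def wedge(p):
    r=bot.trace(p,'wedge')
    r=[q for q in r if p['img'][q['pixels']].mean(0)[1]>p['img'][q['pixels']].mean(0)[0]][0]
    m=r['pixels'].astype(np.uint8); return r,m
E
python3 - <<'E'
from h import *
np.set_printoptions(precision=4,suppress=True)
p=bot.get_image('top')
C=[at(p,u,.2175)[:2] for u in [(317.1,74.7),(478.2,61.9),(490.5,167.8),(326.6,182)]]
print('cab',C,[np.linalg.norm(C[i]-C[i-1]) for i in range(4)])
c=np.mean(C,0); y=C[0]-C[1]+C[3]-C[2]; print(c,'yaw',np.degrees(np.arctan2(-y[0],y[1])))
x=C[0]-C[3]+C[1]-C[2]; print('yaw',np.degrees(np.arctan2(x[1],x[0])))
W=[at(p,u,z)[:2] for u,z in [((200,205),.004),((216,199.3),.004),((238.8,264.3),.024),((222.5,270.8),.024)]]
T=(W[0]+W[1])/2;H=(W[2]+W[3])/2; print('wedge',T,H,np.linalg.norm(T-H),np.degrees(np.arctan2(*(T-H)[::-1])),np.linalg.norm(W[0]-W[1]),np.linalg.norm(W[2]-W[3]))
r,m=wedge(p); print(cv2.minAreaRect(np.argwhere(m)[:,::-1].astype(np.float32)),m.sum())
p2=bot.get_image('scene')
for n,q in (('scene',p2),('top',p)):
  for th in ['specimen','dish','bottle','cabinet']:
    for k in bot.recognise(q,th)[:2]: print(n,th,k['confidence'],at(q,k['location'],.01)[:2])
# scene cabinet corners wedge check: scene wedge corners
W=[at(p2,u,z)[:2] for u,z in [((250,306.3),.004),((253,294.5),.004),((311,296),.024),((309,308),.024)]]
T=(W[0]+W[1])/2;H=(W[2]+W[3])/2; print('wedge',T,H,np.linalg.norm(T-H),np.degrees(np.arctan2(*(T-H)[::-1])))
E
```

```text
cab [array([0.7453, 0.029 ]), array([ 0.7734, -0.2363]), array([ 0.5959, -0.2558]), array([0.5658, 0.0087])] [np.float64(0.18057384937229112), np.float64(0.2667494303323177), np.float64(0.1785914297197063), np.float64(0.26614519835377276)]
[ 0.6701 -0.1136] yaw 6.266683324121652
yaw 6.369935217668471
wedge [0.5617 0.245 ] [0.4316 0.1906] 0.1410731968419708 22.668068938017996 0.03381405130011382 0.03386547081936902
((218.85000610351562, 234.55001831054688), (69.25386810302734, 18.34120750427246), 71.56504821777344) 1227
scene specimen 0.58 [0.6472 0.1812]
scene dish 0.62 [ 0.4498 -0.1352]
scene bottle 0.6 [ 0.4951 -0.3244]
scene cabinet 0.88 [ 0.7214 -0.2086]
top specimen 0.52 [0.635  0.1876]
top dish 0.94 [ 0.4467 -0.1433]
top bottle 0.88 [ 0.4856 -0.3102]
top cabinet 0.68 [ 0.6985 -0.1348]
wedge [0.5626 0.2477] [0.4335 0.1954] 0.139313863527007 22.053063335763643
```

jog_arm([
  [0.053,-0.064,0,0,0,0],
  [0.053,-0.064,0,0,0,0],
  [0.053,-0.064,0,0,0,0],
  [0.053,-0.064,0,0,0,0],
  [0.053,-0.064,0,0,0,0],
], gripper=0)

```text
time_s: 1.97
ee_pos: [0.3223, -0.3588, 0.2313]
ee_rot: [[0.9, 0.436, 0.0], [0.436, -0.9, -0.0], [0.0, 0.0, -1.0]]
force: [-0.1, 1.3, 0.8]
opening: 0.0851
finger_force: 0.0
```

jog_arm([
  [0.053,-0.064,0,0,0,0],
  [0.053,-0.064,0,0,0,0],
  [0.053,-0.064,0,0,0,0],
  [0.053,-0.064,0,0,0,0],
  [0.053,-0.064,0,0,0,0],
])

```text
time_s: 2.38
ee_pos: [0.3716, -0.1569, 0.2316]
ee_rot: [[0.9, 0.436, 0.001], [0.436, -0.9, -0.001], [0.001, 0.001, -1.0]]
force: [0.1, -0.0, 0.3]
opening: 0.085
finger_force: 0.0
```

jog_arm([
  [0.053,-0.064,0,0,0,0],
  [0.053,-0.064,0,0,0,0],
  [0.053,-0.064,0,0,0,0],
  [0.053,-0.064,0,0,0,0],
  [0.053,-0.064,0,0,0,0],
])

```text
time_s: 2.8
ee_pos: [0.421, 0.0452, 0.2318]
ee_rot: [[0.9, 0.437, 0.001], [0.437, -0.9, -0.0], [0.001, 0.001, -1.0]]
force: [1.1, -0.0, -0.2]
opening: 0.0852
finger_force: 0.0
```

jog_arm([
  [0.053,-0.064,0,0,0,0],
  [0.053,-0.064,0,0,0,0],
  [0.053,-0.064,0,0,0,0],
  [0,0,0,0,0,0.04],
  [0,0,0,0,0,0],
])

```text
time_s: 3.22
ee_pos: [0.4507, 0.1664, 0.2314]
ee_rot: [[0.924, 0.382, 0.0], [0.382, -0.924, -0.0], [0.0, 0.0, -1.0]]
force: [0.2, -0.4, -1.1]
opening: 0.0853
finger_force: 0.0
```

jog_arm([
  [0.046,-0.063,0,0,0,0],
  [0,0,0.08,0,0,0],
  [0,0,0.08,0,0,0],
  [0,0,0.08,0,0,0],
  [0,0,0.08,0,0,0],
])

```text
time_s: 3.63
ee_pos: [0.4601, 0.2011, 0.0704]
ee_rot: [[0.925, 0.379, 0.002], [0.379, -0.925, 0.0], [0.001, 0.001, -1.0]]
force: [1.3, -0.2, -0.2]
opening: 0.0856
finger_force: 0.0
```

jog_arm([
  [0,0,0.07,0,0,0],
  [0,0,0.04,0,0,0],
  [0,0,0.014,0,0,0],
  [0,0,0,0,0,0],
  [0,0,0,0,0,0],
])

```text
time_s: 4.05
ee_pos: [0.4607, 0.2015, 0.0102]
ee_rot: [[0.926, 0.379, 0.001], [0.379, -0.926, 0.0], [0.001, 0.0, -1.0]]
force: [0.1, -0.6, 0.7]
opening: 0.0854
finger_force: 0.0
```

jog_arm([
  [0,0,0,0,0,0],
  [0,0,0,0,0,0],
  [0,0,0,0,0,0],
  [0,0,0,0,0,0],
  [0,0,0,0,0,0],
], gripper=1, newtons=30)

```text
time_s: 4.47
ee_pos: [0.4608, 0.2024, 0.0105]
ee_rot: [[0.925, 0.38, 0.002], [0.38, -0.925, 0.001], [0.002, 0.0, -1.0]]
force: [-0.7, -0.4, 6.2]
opening: 0.0329
finger_force: 30.3
```

jog_arm([
  [0,0,-0.04,0,0,0],
  [-0.046,0.057,0,0,0,0],
  [-0.047,0.057,0,0,0,0],
  [-0.047,0.057,0,0,0,0],
  [-0.047,0.057,0,0,0,0],
])

```text
time_s: 4.88
ee_pos: [0.416, 0.0601, 0.0295]
ee_rot: [[0.925, 0.381, 0.001], [0.381, -0.925, -0.0], [0.0, 0.0, -1.0]]
force: [0.9, -0.9, -1.0]
opening: 0.0327
finger_force: 30.3
```

jog_arm([
  [-0.047,0.057,0,0,0,0],
  [-0.047,0.057,0,0,0,0.06],
  [-0.047,0.051,0,0,0,0.06],
  [0,0,0,0,0,0.06],
  [0,0,0,0,0,0],
])

```text
time_s: 5.3
ee_pos: [0.3787, -0.0422, 0.0294]
ee_rot: [[0.995, 0.1, -0.0], [0.1, -0.995, 0.0], [-0.0, -0.0, -1.0]]
force: [-0.3, 0.4, -0.3]
opening: 0.0328
finger_force: 30.3
```

```bash
python3 - <<'E'
from h import *
p=bot.get_image('top');q=bot.get_image('scene')
o=np.zeros((540,800,3),np.uint8)
o[:,:400]=cv2.resize(p['img'][165:300,290:390],(400,540),interpolation=cv2.INTER_CUBIC)
o[:400,400:]=cv2.resize(q['img'][190:290,280:380],(400,400),interpolation=cv2.INTER_CUBIC)
cv2.imwrite('pics/c2.png',o);s=bot.state();print(s['ee_pos'],s['ee_rot'],s['force'],s['finger_force'])
E
```

```text
[ 0.37981097 -0.04073193  0.02947846] [[ 9.94155113e-01  1.07959500e-01  5.97222256e-04]
 [ 1.07959416e-01 -9.94155287e-01  1.71100186e-04]
 [ 6.12203554e-04 -1.05624358e-04 -9.99999807e-01]] [ 0.761222   -0.86680669 -0.67367539] 30.345230922102928
```

View pics/c2.png

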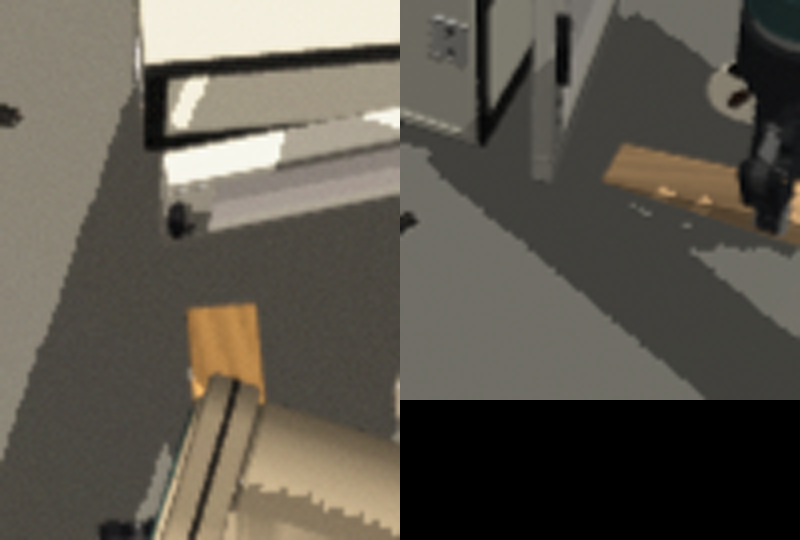

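The wedge (tip at crop (222,308)) is squared up in front of the ajar door's left end, lip well above it. Next: lower it and slide it in.

jog_arm([
  [0,0,0.02,0,0,0],
  [0,0,0.018,0,0,0],
  [0,0,0,0,0,0],
  [0.04,0,0,0,0,0],
  [0.04,0,0,0,0,0],
])

```text
time_s: 5.82
ee_pos: [0.4184, -0.035, 0.0101]
ee_rot: [[0.994, 0.11, -0.002], [0.11, -0.994, 0.0], [-0.002, -0.001, -1.0]]
force: [1.0, -0.3, -1.1]
opening: 0.033
finger_force: 31.8
```

jog_arm([
  [0.03,0,0,0,0,0],
  [0.03,0,0,0,0,0],
  [0.006,0,0,0,0,0],
  [0.006,0,0,0,0,0],
  [0,0,0,0,0,0],
])

```text
time_s: 6.23
ee_pos: [0.4551, -0.0319, 0.0102]
ee_rot: [[0.994, 0.108, -0.001], [0.108, -0.994, 0.0], [-0.001, -0.0, -1.0]]
force: [0.8, 0.2, -0.2]
opening: 0.0328
finger_force: 31.8
```

jog_arm([
  [0.008,0,0,0,0,0],
  [0.008,0,0,0,0,0],
  [0,0,0,0,0,0],
])

```text
time_s: 6.48
ee_pos: [0.4631, -0.0315, 0.0102]
ee_rot: [[0.994, 0.106, -0.0], [0.106, -0.994, 0.001], [-0.0, -0.001, -1.0]]
force: [0.5, 0.6, -2.6]
opening: 0.0332
finger_force: 31.6
```

jog_arm([
  [0.008,0,0,0,0,0],
  [0.008,0,0,0,0,0],
  [0,0,0,0,0,0],
])

```text
time_s: 6.73
ee_pos: [0.4712, -0.0307, 0.0101]
ee_rot: [[0.994, 0.106, -0.0], [0.106, -0.994, 0.001], [-0.0, -0.001, -1.0]]
force: [-0.6, 1.5, -3.0]
opening: 0.033
finger_force: 31.5
```

jog_arm([
  [0.006,0,0,0,0,0],
  [0.006,0,0,0,0,0],
  [0,0,0,0,0,0],
])

```text
time_s: 6.98
ee_pos: [0.4771, -0.0301, 0.0101]
ee_rot: [[0.994, 0.106, -0.001], [0.106, -0.994, 0.0], [-0.001, -0.001, -1.0]]
force: [-1.1, -0.0, -4.5]
opening: 0.0332
finger_force: 31.5
```

jog_arm([
  [0,0,0,0,0,0],
  [0,0,0,0,0,0],
  [0,0,0,0,0,0],
  [0,0,-0.06,0,0,0],
  [0,0,-0.03,0,0,0],
], gripper=0.2)

```text
time_s: 7.4
ee_pos: [0.4779, -0.0306, 0.0569]
ee_rot: [[0.994, 0.106, 0.001], [0.106, -0.994, -0.0], [0.001, 0.001, -1.0]]
force: [0.1, -0.1, 1.1]
opening: 0.0686
finger_force: 0.0
```

jog_arm([
  [-0.05,0,0,0,0,0],
  [-0.056,0,0,0,0,0],
  [0,0,0,0,0,0],
  [0,0,0,0,0,0],
  [0,0,0,0,0,0],
], gripper=1)

```text
time_s: 7.82
ee_pos: [0.4256, -0.0363, 0.0559]
ee_rot: [[0.994, 0.106, 0.003], [0.106, -0.994, -0.001], [0.003, 0.001, -1.0]]
force: [0.8, 1.1, 0.5]
opening: 0.0075
finger_force: 0.0
```

```bash
python3 - <<'E'
from h import *
p=bot.get_image('top');q=bot.get_image('scene')
o=np.zeros((540,800,3),np.uint8)
o[:,:400]=cv2.resize(p['img'][165:300,290:390],(400,540),interpolation=cv2.INTER_CUBIC)
o[:400,400:]=cv2.resize(q['img'][170:270,280:380],(400,400),interpolation=cv2.INTER_CUBIC)
cv2.imwrite('pics/c3.png',o);s=bot.state();print(s['ee_pos'],s['force'],s['opening'])
E
```

```text
[ 0.4260935  -0.03628865  0.05586266] [ 0.24292835 -0.27507058  0.41125223] 0.00010668827012262631
```

View pics/c3.png

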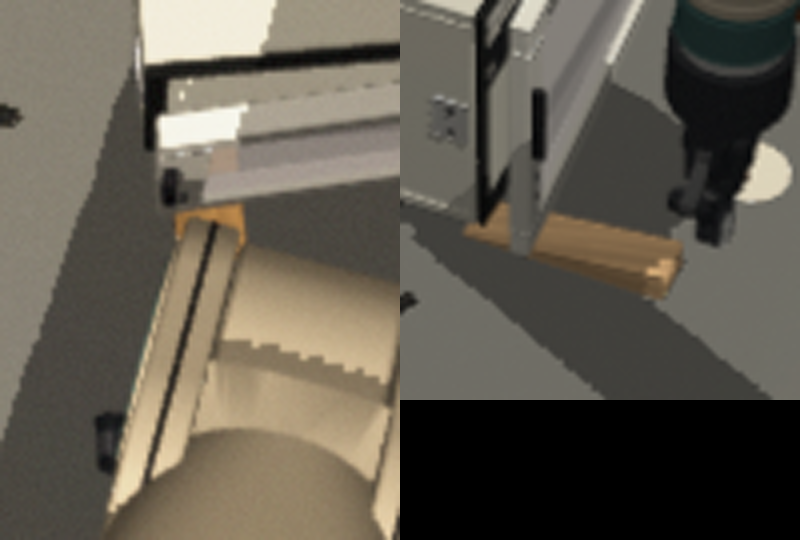

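The wedge is under the left end of the door, which is half closed, and the shut fingers stand behind its heel (scene crop (670,270)). Next: lower and push.

jog_arm([
  [0,0,0.06,0,0,0],
  [0,0,0.036,0,0,0],
  [0,0,0,0,0,0],
  [0.012,0,0,0,0,0],
  [0,0,0,0,0,0],
])

```text
time_s: 8.33
ee_pos: [0.4331, -0.0356, 0.0082]
ee_rot: [[0.994, 0.106, 0.003], [0.106, -0.994, -0.001], [0.003, 0.001, -1.0]]
force: [1.1, -0.4, 0.6]
opening: 0.0001
finger_force: 0.0
```

jog_arm([
  [0.008,0,0,0,0,0],
  [0.004,0,0,0,0,0],
  [0,0,0,0,0,0],
])

```text
time_s: 8.58
ee_pos: [0.4383, -0.035, 0.0084]
ee_rot: [[0.994, 0.106, 0.003], [0.106, -0.994, -0.001], [0.003, 0.001, -1.0]]
force: [-0.2, -0.5, 0.4]
opening: -0.0002
finger_force: 0.0
```

jog_arm([
  [0.006,0,0,0,0,0],
  [0.004,0,0,0,0,0],
  [0,0,0,0,0,0],
])

```text
time_s: 8.83
ee_pos: [0.4404, -0.0341, 0.0072]
ee_rot: [[0.994, 0.106, -0.002], [0.106, -0.994, -0.0], [-0.002, -0.0, -1.0]]
force: [-2.8, -0.6, 1.9]
opening: -0.0
finger_force: 1.3
```

jog_arm([
  [0.006,0,0,0,0,0],
  [0.004,0,0,0,0,0],
  [0,0,0,0,0,0],
])

```text
time_s: 9.08
ee_pos: [0.4457, -0.0334, 0.007]
ee_rot: [[0.994, 0.106, -0.001], [0.106, -0.994, 0.0], [-0.001, -0.0, -1.0]]
force: [-4.5, -0.7, 0.5]
opening: -0.0002
finger_force: 1.8
```

jog_arm([
  [0.004,0,0,0,0,0],
  [0.002,0,0,0,0,0],
  [0,0,0,0,0,0],
])

```text
time_s: 9.33
ee_pos: [0.4484, -0.0331, 0.0069]
ee_rot: [[0.994, 0.106, -0.002], [0.106, -0.994, 0.0], [-0.002, -0.001, -1.0]]
force: [-4.4, 0.5, 1.4]
opening: 0.0
finger_force: 2.3
```

jog_arm([
  [0.003,0,0,0,0,0],
  [0.002,0,0,0,0,0],
  [0,0,0,0,0,0],
])

```text
time_s: 9.58
ee_pos: [0.4507, -0.0328, 0.0069]
ee_rot: [[0.994, 0.106, -0.002], [0.106, -0.994, 0.0], [-0.002, -0.0, -1.0]]
force: [-5.3, -1.0, 0.9]
opening: 0.0002
finger_force: 2.5
```

jog_arm([
  [0.003,0,0,0,0,0],
  [0,0,0,0,0,0],
])

```text
time_s: 9.75
ee_pos: [0.4519, -0.0327, 0.0069]
ee_rot: [[0.994, 0.106, -0.003], [0.106, -0.994, 0.0], [-0.003, -0.0, -1.0]]
force: [-6.1, -0.1, 2.6]
opening: -0.0001
finger_force: 2.8
```

jog_arm([
  [0.003,0,0,0,0,0],
  [0,0,0,0,0,0],
])

```text
time_s: 9.92
ee_pos: [0.4532, -0.0325, 0.0069]
ee_rot: [[0.994, 0.106, -0.003], [0.106, -0.994, 0.0], [-0.003, -0.001, -1.0]]
force: [-6.3, 0.3, 2.6]
opening: -0.0003
finger_force: 3.0
```

jog_arm([
  [0.003,0,0,0,0,0],
  [0,0,0,0,0,0],
])

```text
time_s: 10.08
ee_pos: [0.4535, -0.0324, 0.0067]
ee_rot: [[0.994, 0.106, -0.005], [0.106, -0.994, -0.0], [-0.005, -0.0, -1.0]]
force: [-8.2, -0.8, 4.6]
opening: -0.0001
finger_force: 4.1
```

jog_arm([
  [0.002,0,0,0,0,0],
  [0,0,0,0,0,0],
])

```text
time_s: 10.25
ee_pos: [0.4535, -0.0323, 0.0065]
ee_rot: [[0.994, 0.106, -0.007], [0.106, -0.994, -0.001], [-0.007, -0.0, -1.0]]
force: [-8.6, -1.8, 5.2]
opening: 0.0
finger_force: 4.9
```

jog_arm([
  [0.002,0,0,0,0,0],
  [0,0,0,0,0,0],
])

```text
time_s: 10.42
ee_pos: [0.4536, -0.0323, 0.0064]
ee_rot: [[0.994, 0.106, -0.009], [0.106, -0.994, -0.001], [-0.009, -0.0, -1.0]]
force: [-11.2, -2.1, 6.8]
opening: 0.0001
finger_force: 5.6
```

jog_arm([
  [0.002,0,0,0,0,0],
  [0,0,0,0,0,0],
])

```text
time_s: 10.58
ee_pos: [0.4537, -0.0322, 0.0061]
ee_rot: [[0.994, 0.106, -0.01], [0.106, -0.994, -0.001], [-0.01, -0.0, -1.0]]
force: [-12.8, -2.4, 6.4]
opening: -0.0
finger_force: 6.3
```

jog_arm([
  [0.002,0,0,0,0,0],
  [0.002,0,0,0,0,0],
  [0,0,0,0,0,0],
])

```text
time_s: 10.83
ee_pos: [0.4539, -0.032, 0.0057]
ee_rot: [[0.994, 0.105, -0.014], [0.105, -0.994, -0.001], [-0.014, -0.0, -1.0]]
force: [-14.7, -3.0, 8.5]
opening: 0.0001
finger_force: 7.6
```

jog_arm([
  [0.002,0,0,0,0,0],
  [0,0,0,0,0,0],
])

```text
time_s: 11.0
ee_pos: [0.454, -0.0318, 0.0055]
ee_rot: [[0.994, 0.105, -0.015], [0.105, -0.994, -0.001], [-0.016, -0.0, -1.0]]
force: [-15.2, -3.3, 9.9]
opening: -0.0002
finger_force: 8.3
```

jog_arm([
  [0.002,0,0,0,0,0],
  [0,0,0,0,0,0],
  [0,0,0,0,0,0],
])

```text
time_s: 11.25
ee_pos: [0.4541, -0.0317, 0.0053]
ee_rot: [[0.994, 0.105, -0.017], [0.105, -0.994, -0.002], [-0.017, -0.0, -1.0]]
force: [-18.0, -3.3, 9.5]
opening: 0.0001
finger_force: 9.0
```

jog_arm([
  [0.002,0,0,0,0,0],
  [0.001,0,0,0,0,0],
  [0,0,0,0,0,0],
  [0,0,0,0,0,0],
])

```text
time_s: 11.58
ee_pos: [0.4541, -0.0317, 0.0052]
ee_rot: [[0.994, 0.105, -0.02], [0.105, -0.994, -0.002], [-0.02, 0.0, -1.0]]
force: [-21.6, -3.8, 12.9]
opening: -0.0002
finger_force: 10.4
```

jog_arm([
  [-0.006,0,0,0,0,0],
  [-0.006,0,0,0,0,0],
  [-0.02,0,0,0,0,0],
  [-0.03,0,0,0,0,0],
  [0,0,0,0,0,0],
])

```text
time_s: 12.0
ee_pos: [0.4327, -0.0348, 0.0073]
ee_rot: [[0.994, 0.106, 0.0], [0.106, -0.994, 0.001], [0.0, -0.0, -1.0]]
force: [-0.8, -0.2, 0.0]
opening: 0.0001
finger_force: 0.0
```

jog_arm([
  [0,0,-0.08,0,0,0],
  [0,0.08,-0.02,0,0,0],
  [0,0.08,0,0,0,0],
  [0,0.08,0,0,0,0],
  [0,0,0,0,0,0],
])

```text
time_s: 12.42
ee_pos: [0.4527, -0.1622, 0.0601]
ee_rot: [[0.995, 0.1, 0.011], [0.1, -0.995, -0.008], [0.01, 0.009, -1.0]]
force: [1.6, 0.7, 0.5]
opening: -0.0001
finger_force: 0.0
```

```bash
python3 - <<'E'
from h import *
p=bot.get_image('top');q=bot.get_image('scene')
o=np.zeros((540,800,3),np.uint8)
o[:,:400]=cv2.resize(p['img'][165:300,290:390],(400,540),interpolation=cv2.INTER_CUBIC)
o[:400,400:]=cv2.resize(q['img'][170:270,280:380],(400,400),interpolation=cv2.INTER_CUBIC)
cv2.imwrite('pics/c4.png',o);s=bot.state();print(s['ee_pos'],s['force'])
E
```

```text
[ 0.44910348 -0.15659689  0.05842678] [-0.41688811  0.93424501  0.09884666]
```

View pics/c4.png

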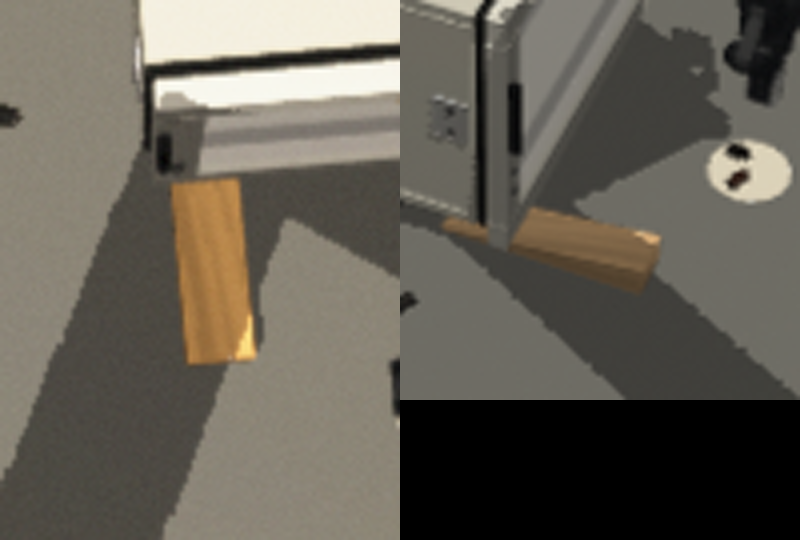

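The door sits flush against the cabinet and the wedge stays jammed under its left end, heel at top crop (222,360). The dish is untouched, and the last push peaked at about 22 N on the heel. I'm handing in.

```bash
python3 -c "
from cell import bot
print(bot.job_done())"
```

```text
the job is handed in; nothing more can be done
None
```

I handed the job in at about 12.5 s. The last picture shows the door flush against the cabinet with the wedge under its left end. The final push on the heel reached about 22 N, inside the 15–25 N that jams it. I couldn't measure the wedge-on-door force directly, and the hand-in gave no verdict.

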